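# Switch the nitrogen from the clear bottle to the amber bottle

### The job

The nitrogen is bubbling through the clear glass bottle; move it over to the amber one. With a finger against its side, push the lever above the clear bottle round to fully shut (crosswise, at its stop), and only then push the lever above the amber bottle round to fully open (in line with its outlet, at its stop), so that the gas never feeds two bottles. Do not grip the levers between the fingers, leave the white bottle's lever shut, and do not lift, shift or knock any bottle or other glassware.

Things in the scene. Friction and masses are not known exactly. Their poses are not given: they have to be found in the camera images.
- stand: Fixed nitrogen stand: steel spill tray 270 x 570 mm, 14 mm rim, two posts, level steel header pipe (22 mm thick, 200 mm up). Three brass ball valves in a row, 125 mm apart, in front of the header, a bottle below each. Origin on the bench under the middle valve's stem; x points from bottles to header, away from the robot; y along the header, to the left. Gauge on its -y end, top 266 mm up.
- valve_clear: Ball valve over the bottle of clear glass, blue cap; fixed, axes as the stand's. Origin on the bench below its upright stem, the lever's pivot. Valve, outlet and elbow are at most 217 mm high, the neck (20 mm thick) 223 mm, the stem 253 mm. The outlet runs 62 mm to -x, then drops into the bottle's cap. Which of the three places it has varies.
- lever_clear (a joint): Turn of that lever about its upright stem, rad. 0 = shut: lever crosswise, pointing to the valve's +y, at a stop. 1.571 = fully open: lever points to the valve's -x, over its outlet, at a stop. Grows anticlockwise seen from above. It starts between part open and fully open. Needs about 4 N at the handle; no spring, stays where it is left.
- handle_clear (a point): Centre of that lever's red sleeve, which turns with the lever: 60 mm out from the stem, 245 mm above the bench. The sleeve is 60 mm long (30 to 90 mm from the stem), 16 mm wide and 12 mm thick. The point's y axis points outward along the lever, x across it (sideways; to open, the lever is pushed towards -x), z up.
- bottle_clear: Loose lab bottle of clear glass, blue cap, 80 mm across, 160 mm tall, standing in the tray 62 mm to -x of its valve's stem. Origin at the centre of its underside.
- valve_amber: Ball valve over the bottle of amber (brown) glass, blue cap; fixed, axes as the stand's. Origin on the bench below its upright stem, the lever's pivot. Valve, outlet and elbow are at most 217 mm high, the neck (20 mm thick) 223 mm, the stem 253 mm. The outlet runs 62 mm to -x, then drops into the bottle's cap. Which of the three places it has varies.
- lever_amber (a joint): Turn of that lever about its upright stem, rad. 0 = shut: lever crosswise, pointing to the valve's +y, at a stop. 1.571 = fully open: lever points to the valve's -x, over its outlet, at a stop. Grows anticlockwise seen from above. It starts shut. Needs about 4 N at the handle; no spring, stays where it is left.
- handle_amber (a point): Centre of that lever's red sleeve, which turns with the lever: 60 mm out from the stem, 245 mm above the bench. The sleeve is 60 mm long (30 to 90 mm from the stem), 16 mm wide and 12 mm thick. The point's y axis points outward along the lever, x across it (sideways; to open, the lever is pushed towards -x), z up.
- bottle_amber: Loose lab bottle of amber (brown) glass, blue cap, 80 mm across, 160 mm tall, standing in the tray 62 mm to -x of its valve's stem. Origin at the centre of its underside.
- valve_white: Ball valve over the bottle of opaque white plastic, white cap; fixed, axes as the stand's. Origin on the bench below its upright stem, the lever's pivot. Valve, outlet and elbow are at most 217 mm high, the neck (20 mm thick) 223 mm, the stem 253 mm. The outlet runs 62 mm to -x, then drops into the bottle's cap. Which of the three places it has varies.
- lever_white (a joint): Turn of that lever about its upright stem, rad. 0 = shut: lever crosswise, pointing to the valve's +y, at a stop. 1.571 = fully open: lever points to the valve's -x, over its outlet, at a stop. Grows anticlockwise seen from above. It starts shut and must stay shut. Needs about 4 N at the handle; no spring, stays where it is left.
- handle_white (a point): Centre of that lever's red sleeve, which turns with the lever: 60 mm out from the stem, 245 mm above the bench. The sleeve is 60 mm long (30 to 90 mm from the stem), 16 mm wide and 12 mm thick. The point's y axis points outward along the lever, x across it (sideways; to open, the lever is pushed towards -x), z up.
- bottle_white: Loose lab bottle of opaque white plastic, white cap, 80 mm across, 160 mm tall, standing in the tray 62 mm to -x of its valve's stem. Origin at the centre of its underside.
- beaker: Small loose glass beaker, 48 mm across, 58 mm tall, in the tray in front of the bottles. Origin at the centre of its underside.
- dropper: Small loose amber bottle with a black cap, 32 mm across, 75 mm tall, in the tray in front of the bottles. Origin at the centre of its underside.
- wash_bottle: Loose white wash bottle with red cap and bent spout, 66 mm across, 193 mm tall, on the bench. Origin at the centre of its underside.
- cylinder: Loose glass measuring cylinder on a blue foot (68 mm across), 200 mm tall, on the bench. Origin at the centre of its underside.
- jar: Loose white jar with yellow lid, 60 mm across, 65 mm tall, on the bench. Origin at the centre of its underside.
Things that resemble listed ones, but are neither listed nor needed, are in the scene too. There is more than one size of the beaker; the one meant has the size given above.

How it is judged (in metres and radians):
On the way, in this order (a step that is already met when the one before it is completed fails the run):
1. the clear bottle's lever is pushed fully shut, the amber one still shut (value of joint each of lever_clear, lever_amber below 0.12 rad), for 0.2 s.
2. the amber bottle's lever is pushed fully open (value of joint lever_amber above 1.45 rad and value of joint lever_clear below 0.12 rad), for 0.2 s.
At the end, for the whole second after the job is handed in: Clear bottle's lever within 0.12 rad of its shut stop, amber bottle's lever within 0.12 rad of its open stop, white bottle's lever within 0.12 rad of shut, all at rest; every bottle and piece of glassware upright and within 15 mm of where it stood (all of step 2 and value of joint lever_white below 0.12 rad and velocity of joint lever_clear between -0.05 and 0.05 rad/s and velocity of joint lever_amber between -0.05 and 0.05 rad/s and velocity of joint lever_white between -0.05 and 0.05 rad/s and distance of each of bottle_clear, bottle_amber, bottle_white, beaker, dropper, wash_bottle, cylinder, jar from where it was at the start of the episode below 0.015 m and angle between each of bottle_clear, bottle_amber, bottle_white, beaker, dropper, wash_bottle, cylinder, jar's own z axis and vertical below 0.1 rad); the robot touches nothing.
It fails at once if two valves open at once (clear and amber both more than 0.2 rad from shut) (value of joint each of lever_clear, lever_amber above 0.2 rad).
It fails at once if the white bottle's lever opened by more than 0.2 rad (value of joint lever_white above 0.2 rad).
It fails at once if a lever taken between the fingers instead of being pushed ((x of the grasp point in the frame of handle_clear between -0.006 and 0.006 m and y of the grasp point in the frame of handle_clear between -0.035 and 0.035 m and z of the grasp point in the frame of handle_clear between -0.03 and 0.017 m and contact force between the fingers and valve_clear above 0.5 N) or (x of the grasp point in the frame of handle_amber between -0.006 and 0.006 m and y of the grasp point in the frame of handle_amber between -0.035 and 0.035 m and z of the grasp point in the frame of handle_amber between -0.03 and 0.017 m and contact force between the fingers and valve_amber above 0.5 N) or (x of the grasp point in the frame of handle_white between -0.006 and 0.006 m and y of the grasp point in the frame of handle_white between -0.035 and 0.035 m and z of the grasp point in the frame of handle_white between -0.03 and 0.017 m and contact force between the fingers and valve_white above 0.5 N)).
It fails at once if a bottle or other loose thing lifted by more than 12 mm, shifted by 30 mm or tipped (distance of any of bottle_clear, bottle_amber, bottle_white, beaker, dropper, wash_bottle, cylinder, jar from where it was at the start of the episode above 0.03 m or height (world z) of any of bottle_clear, bottle_amber, bottle_white, beaker, dropper, wash_bottle, cylinder, jar above 0.015 m or angle between any of bottle_clear, bottle_amber, bottle_white, beaker, dropper, wash_bottle, cylinder, jar's own z axis and vertical above 0.3 rad).
It also fails if it takes over 51 s, if anything falls off the work surface, if the arm or the gripper's body presses on something with over 40 N, if the wrist force passes 120 N, or if a joint passes its speed limit or range.

### The arm

A 7-joint arm with a two-finger parallel gripper is mounted at the origin on the work surface. World frame = base frame: x ahead of the robot, y to its left, z up, the work surface at z = 0. Lengths are in mm, angles in rad, forces in N, time in s.
With the tool pointing down it reaches from about 400 to 875 mm from the base axis. Payload 4.4 kg.
Tool frame: the origin (TCP) lies at the very end of the fingers, on their centre line; the grasp point (between the pads) lies 19 mm behind it; z points along the fingers, y is the direction in which the jaws open and shut (so a half turn about z gives the same grasp; the last joint's range is limited). The gripper opens to 85 mm and grips with 20 to 120 N. Pads are 22 mm wide; open, the fingers measure 114 mm over their backs; the gripper's body (76 mm by 85 mm) begins 54 mm behind the grasp point. The pads swing forward as they close: fully open they stand 13 mm farther back than shut.
Start: joints at [1.209, 0.628, 0.038, 1.517, -0.027, 0.996, -0.02], TCP at [189.506, -621.776, 231.313] pointing down, gripper open.
Joint ranges: [-3.06, 3.06], [-0.37, 2.12], [-1.25, 1.32], [0.18, 2.47], [-1.1, 4.24], [0.23, 1.98], [-2.94, 2.94]. Speed limits (rad/s): [2.57, 2.57, 3.14, 3.14, 3.14, 3.14, 3.14].

### API

Orientations are given as [roll, pitch, yaw] about the fixed x, y, z axes, in that order (R = Rz(yaw) Ry(pitch) Rx(roll)).
In Python, from cell import ctrl gives the robot as it stands. The module is installed in compiled form; this text tells all that it offers.
- The arm moves only by the shell command python3 -m jog 'ROWS'. ROWS is text: rows parted by semicolons, each of 7 numbers parted by spaces: the shift along the tool's x, y, z in mm, then the turn, a rotation vector about the tool's x, y, z in degrees, then the opening, from -1 (shut) to 1 (fully open). In form: x y z wx wy wz claw; .... A call has 1 to 8 rows; each row is the pose to reach, as a shift and turn from the pose commanded when the call began, along the tool's axes at that moment; what a row does not reach only later rows make up. A row lasts 1/8 s, in which the tool goes at most 62.5 mm and 10.7 degrees, less where a joint would pass 70% of its speed; a pose out of reach is approached as far as the arm can. A call with a gripper value outside its range is refused whole. The fingers move at their own pace and stop on an object; the grip force is fixed at half the most. Time passes only in rows, so rows that repeat a pose let the fingers close. It gives the time, the measured TCP pose, the force and the opening at its end, in the units of the state.
- ctrl.read_state(): the state, without advancing time (a new reading comes with each control period).
- ctrl.get_image(name): name is "scene" or "top" or "wrist"; returns a dict with "image" (420x560x3 uint8, red, green, blue), "z_map" (420x560 float32, mm along the optical axis (not along the pixel's ray), 0 where there is no reading), "vertical_fov" (degrees; the focal length in pixels is half the picture's height over the tangent of half this angle, whatever the lens; pixels are square), "cx", "cy" (the principal point, pixels), "extrinsics" (4x4, takes a point from world to camera coordinates); the wrist camera has in their place "hand_eye" (4x4, takes a point from camera to tool coordinates, whose origin is the TCP and whose axes are the flange's). Camera axes: x right, y down, z forward; pixel columns grow to the right and rows downward; lengths in mm; the calibration is good to about 2 mm. A picture is of the moment at which its call begins: read the wrist's pose just before it.
- ctrl.finish_job(): hands the job in, once; it reports no verdict.
The state is a dict: "clock": time; "qpos": joint angles; "qd": joint speeds; "tau": joint torques, N m; "eef_pos": TCP position; "tool_rot": TCP orientation; "force": force on the tool from outside, world axes, zero at the start; "torque": the same for the moment, N m; "width": finger opening in mm.
Only numpy, scipy, OpenCV 4.12 (cv2) and the standard library are available. Lean on these libraries where they do the work, as an engineer would, in place of code of your own. Each camera call takes 0.05 s, during which the arm holds its last target.

## Working session

There is one attempt and no reset: what is moved stays moved. The work goes in short steps, Python scripts to look and compute and a shell command to move; the robot and the scene stay as the last step left them, time stands still between calls to the robot, and variables do not carry over. Pictures are saved under pics/ and viewed, and the job is handed in when it is done.

```bash
mkdir -p pics
python3 - <<'E'
from cell import ctrl
import cv2,numpy as np
s=ctrl.read_state();print({k:np.round(v,3) for k,v in s.items()})
for n in("scene","top"):
    d=ctrl.get_image(n);cv2.imwrite(f"pics/{n}0.png",d["image"][:,:,::-1])
    print(n,d["vertical_fov"],d["cx"],d["cy"],np.round(d["extrinsics"],3).tolist())
E
```

```text
{'clock': np.float64(0.0), 'qpos': array([ 1.209,  0.629,  0.038,  1.518, -0.027,  0.996, -0.02 ]), 'qd': array([-0.001, -0.   , -0.   , -0.001,  0.001,  0.   ,  0.   ]), 'tau': array([-0.0000e+00, -5.6340e+01,  1.2260e+00, -1.9344e+01,  1.1000e-02,
        1.1000e-02, -0.0000e+00]), 'eef_pos': array([ 189.295, -621.185,  230.401]), 'tool_rot': array([-3.14 ,  0.   ,  0.296]), 'force': array([ 0.363,  0.407, -0.1  ]), 'torque': array([-0.037,  0.011, -0.009]), 'width': np.float64(85.035)}
scene 57.90198975408291 279.3789537091441 210.84882239373104 [[-0.971, 0.24, -0.009, 441.388], [0.183, 0.715, -0.675, 35.754], [-0.156, -0.657, -0.738, 1227.37], [0.0, 0.0, 0.0, 1.0]]
top 52.81918350976125 288.57055143485485 203.0519660153406 [[0.028, -0.999, -0.026, 5.133], [-0.989, -0.024, -0.148, 479.256], [0.147, 0.029, -0.989, 1368.93], [0.0, 0.0, 0.0, 1.0]]
```

View pics/scene0.png

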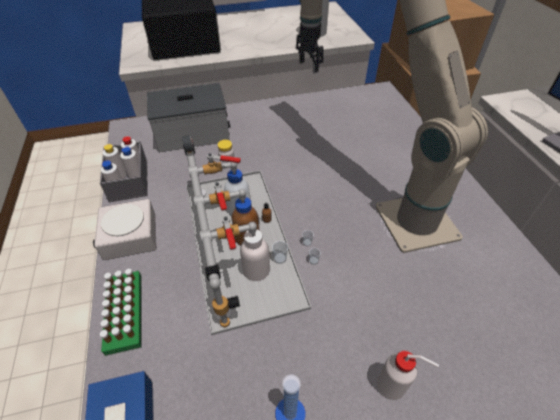

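View pics/top0.png

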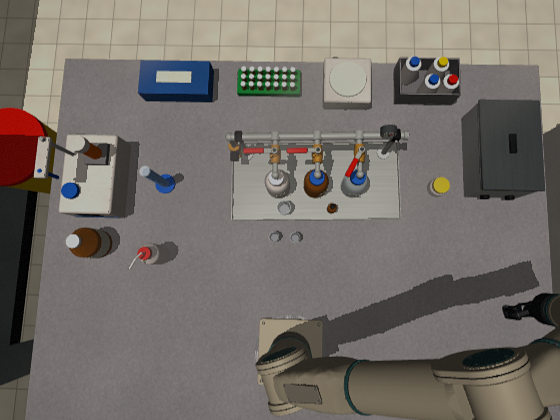

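The top view shows the bottles left to right (+y to −y): white (277,183), amber (317,183), clear (355,183). The white and amber levers point left, which is shut. The clear lever at (355,163) slants, so it is part open. Next I'll enlarge this area and measure it.

```bash
cat > h.py <<'E'
from cell import ctrl
import cv2,numpy as np
def ray(d,u,v,z):
    E=d["extrinsics"];f=210/np.tan(np.radians(d["vertical_fov"]/2))
    R=E[:3,:3];t=E[:3,3];c=-R.T@t
    r=R.T@np.array([(u-d["cx"])/f,(v-d["cy"])/f,1]);return c+r*(z-c[2])/r[2]
def levers(d,z=251):
    im=d["image"].astype(int);m=((im[...,0]>130)&(im[...,1]<60)&(im[...,2]<60)).astype(np.uint8)
    n,l,st,c=cv2.connectedComponentsWithStats(m)
    for i in range(1,n):
        if st[i,4]<15: continue
        ys,xs=np.nonzero(l==i)
        P=np.array([ray(d,a,b,z)[:2] for a,b in zip(xs,ys)])
        r=cv2.minAreaRect(P.astype(np.float32))
        vx,vy=cv2.fitLine(P.astype(np.float32),cv2.DIST_L2,0,.01,.01)[:2].ravel()
        print(np.round(c[i]),st[i,4],"ctr",np.round(P.mean(0),1),"rect",np.round(r[0],1),np.round(r[1],1),"lineang",round(np.degrees(np.arctan2(vy,vx))%180,1))
E
python3 - <<'E'
from h import *
for n in("top","scene"):
    d=ctrl.get_image(n);print(n);levers(d)
    if n=="top":
        print(ray(d,233,218,14),ray(d,399,218,14), ray(d,231,137,0))
        c=d["image"][115:225,220:410,::-1];cv2.imwrite("pics/c1.png",cv2.resize(c,None,fx=4,fy=4,interpolation=2))
    else:
        c=d["image"][130:330,170:320,::-1];cv2.imwrite("pics/c2.png",cv2.resize(c,None,fx=3,fy=3,interpolation=2))
E
```

```text
top
[453.  79.] 57 ctr [ 824.1 -456.4] rect [ 824.1 -456.4] [21.5 23.3] lineang 129.2
[ 19. 123.] 984 ctr [666.2 811.3] rect [670.3 802.9] [140.8  81.5] lineang 71.4
[297. 150.] 87 ctr [600.7  -9.8] rect [600.8  -7.2] [11.8 54.3] lineang 92.9
[351. 167.] 97 ctr [ 554.6 -163.5] rect [ 554.8 -163.6] [13.7 56. ] lineang 152.7
[145. 252.] 83 ctr [299.2 407.7] rect [298.  408.5] [32.5 28.5] lineang 34.7
[426.81283096 203.89590656  14.        ] [ 440.65392711 -351.28465758   14.        ] [713.1051536  226.66776851   0.        ]
scene
[126. 139.] 23 ctr [ 839.5 -324.5] rect [ 839.3 -323.9] [14.5 17.8] lineang 124.4
[230. 159.] 58 ctr [ 554.3 -158.8] rect [ 554.4 -159.8] [13.7 54.7] lineang 151.1
[221. 201.] 91 ctr [601.1  -3. ] rect [601.1  -2.6] [15.2 54. ] lineang 94.9
[230. 238.] 111 ctr [598.  120.5] rect [597.4 121. ] [14.6 55.5] lineang 92.4
[405. 361.] 203 ctr [340.  475.2] rect [338.8 474.3] [28.9 31.5] lineang 114.2
```

View pics/c1.png

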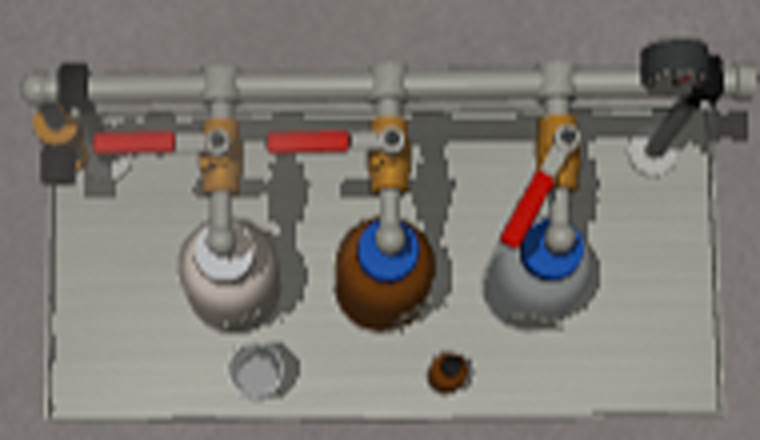

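View pics/c2.png

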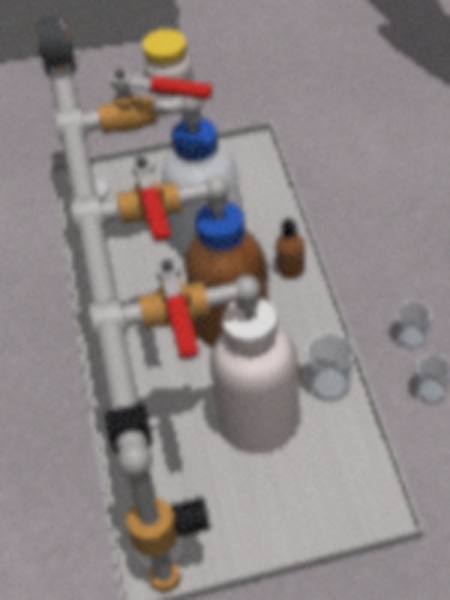

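Three valves are visible, and only the red levers at scene pixels (230,159), (221,201) and (230,238) belong to them. In the crops:
- **Clear lever:** the slanted one in front of the clear glass with the blue cap, top (351,167).
- **Amber lever:** the middle one, top (297,150), shut.
- **White lever:** the left one, shut.

Next I'll work out the stem positions and lever angles.

Run:
```python
from h import *
d=ctrl.get_image("top")
S={n:ray(d,u,v,253)[:2] for n,u,v in(("white",274.5,149.75),("amber",317.7,149.5),("clear",362.2,149.0))}
print("top",{k:np.round(v,1) for k,v in S.items()})
d2=ctrl.get_image("scene")
for n,u,v in(("white",170+168/3,130+267/3),("amber",170+142/3,130+163/3),("clear",170+121/3,130+75/3)):
    print("scene",n,np.round(ray(d2,u,v,253)[:2],1))
v=S["white"]-S["clear"];print("row len",np.linalg.norm(v),"ang",np.degrees(np.arctan2(v[1],v[0])))
h=np.array([554.6,-162]);w=h-S["clear"];print(np.linalg.norm(w),np.degrees(np.arctan2(w[1],w[0])))
```

```text
top {'white': array([599.7,  55.6]), 'amber': array([602.9, -67.7]), 'clear': array([ 607. , -193.9])}
scene white [599.1  62.3]
scene amber [603.2 -62.5]
scene clear [ 606.4 -186.7]
row len 249.61737476335057 ang 91.68650936207062
61.38005815375056 148.64799663324726
```

```bash
python3 -m jog '0 0 -10 0 0 0 -1; 20 -14 -30 0 0 -4 -1; 55 -38 -55 0 0 -9 -1; 95 -66 -70 0 0 -14 -1; 135 -94 -70 0 0 -18 -1; 175 -122 -70 0 0 -22 -1; 205 -143 -70 0 0 -22 -1; 225 -157 -70 0 0 -22 -1'
python3 - <<'E'
from h import *
s=ctrl.read_state();print({k:np.round(s[k],2) for k in("clock","qpos","eef_pos","tool_rot","force","width")})
d=ctrl.get_image("scene");cv2.imwrite("pics/s1.png",d["image"][:,:,::-1])
d=ctrl.get_image("wrist");cv2.imwrite("pics/w1.png",d["image"][:,:,::-1])
E
```

```text
clock: 1.3
eef_pos: [360.5, -404.4, 302.4]
tool_rot: [3.14, -0.001, 0.682]
force: [-0.1, -0.1, 0.1]
width: 0.3
{'clock': np.float64(1.3), 'qpos': array([ 0.86,  0.4 , -0.1 ,  1.73,  0.04,  1.02, -0.14]), 'eef_pos': array([ 360.52, -404.4 ,  302.37]), 'tool_rot': array([ 3.14, -0.  ,  0.68]), 'force': array([-0.09, -0.07,  0.12]), 'width': np.float64(0.32)}
```

```bash
python3 -m jog '30 -7 0 0 0 -3 -1; 75 -18 0 0 0 -7 -1; 120 -28 0 0 0 -11 -1; 165 -39 0 0 0 -15 -1; 205 -48 0 0 0 -19 -1; 240 -56 0 0 0 -22 -1; 258 -61 0 0 0 -22 -1; 265 -62 0 0 0 -22 -1'
python3 - <<'E'
from h import *
s=ctrl.read_state();print({k:np.round(s[k],2) for k in("clock","qpos","eef_pos","tool_rot","force","width")})
d=ctrl.get_image("scene");cv2.imwrite("pics/s2.png",cv2.resize(d["image"][60:330,100:360,::-1],None,fx=2.2,fy=2.2,interpolation=2))
d=ctrl.get_image("wrist");cv2.imwrite("pics/w2.png",d["image"][:,:,::-1])
E
```

```text
clock: 2.4
eef_pos: [526.2, -191.6, 301.5]
tool_rot: [3.141, 0.001, 1.063]
force: [-0.6, -0.2, -0.5]
width: -0.0
{'clock': np.float64(2.4), 'qpos': array([ 0.47,  0.43, -0.25,  1.68,  0.12,  1.05, -0.33]), 'eef_pos': array([ 526.16, -191.62,  301.46]), 'tool_rot': array([3.14, 0.  , 1.06]), 'force': array([-0.59, -0.23, -0.49]), 'width': np.float64(-0.0)}
```

View pics/s2.png

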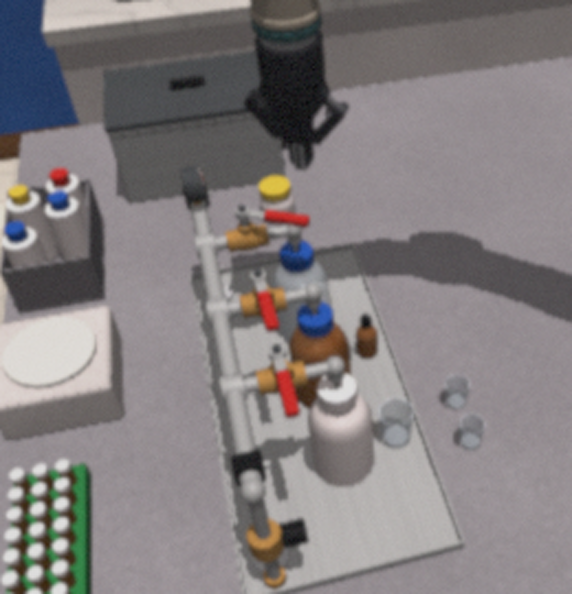

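View pics/w2.png

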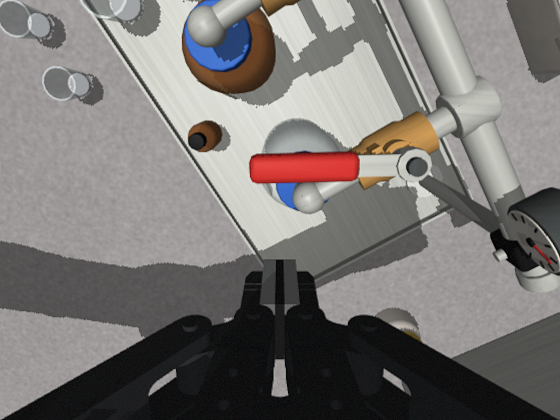

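The wrist view is clear. The clear valve's stem is at (417,166), its red sleeve spans (250–358,167), and the fingertips are at (280,262). I'll use this view to refine the stem and the tip depth.

```bash
cat >> h.py <<'E'
from scipy.spatial.transform import Rotation as Ro
def wr(d,s,u,v,z):
    f=210/np.tan(np.radians(d["vertical_fov"]/2));H=d["hand_eye"]
    R=Ro.from_euler("xyz",s["tool_rot"]).as_matrix()
    c=R@H[:3,3]+s["eef_pos"];r=R@H[:3,:3]@np.array([(u-d["cx"])/f,(v-d["cy"])/f,1]);return c+r*(z-c[2])/r[2]
def wred(d,s,z=251):
    im=d["image"].astype(int);m=((im[...,0]>110)&(im[...,1]<50)&(im[...,2]<50)).astype(np.uint8)
    n,l,st,c=cv2.connectedComponentsWithStats(m)
    for i in range(1,n):
        if st[i,4]<500: continue
        ys,xs=np.nonzero(l==i)
        P=np.array([wr(d,s,a,b,z)[:2] for a,b in zip(xs,ys)],np.float32)
        r=cv2.minAreaRect(P);vx,vy=cv2.fitLine(P,cv2.DIST_L2,0,.01,.01)[:2].ravel()
        print(np.round(c[i]),"rect",np.round(r[0],1),np.round(r[1],1),"ang",round(np.degrees(np.arctan2(vy,vx))%180,1))
E
python3 - <<'E'
from h import *
s=ctrl.read_state();d=ctrl.get_image("wrist")
print("stem",wr(d,s,417,166,253));wred(d,s)
H=d["hand_eye"];f=210/np.tan(np.radians(d["vertical_fov"]/2))
i=np.linalg.inv(H);p=i[:3,3];print("TCP px",p[:2]/p[2]*f+[d["cx"],d["cy"]],p)
print(d["z_map"][255:300:5,268:294:4])
# tip points in tool frame
for v,u in((262,274),(262,288),(268,280),(300,274),(264,268),(264,292)):
    z=d["z_map"][v,u];q=H@np.array([(u-d["cx"])/f*z,(v-d["cy"])/f*z,z,1]);print(v,u,np.round(q[:3],1))
E
```

```text
stem [ 608.64945844 -194.04575769  253.        ]
[305. 166.] rect [ 556.2 -165.3] [15.4 58.1] ang 153.4
TCP px [278.78300971 275.54141408] [ -0.20463433  30.00579589 160.143838  ]
[[484.55774  484.87198  482.41922  482.4521   484.779    483.90155
  484.56088 ]
 [151.2865   150.67467  151.12468  150.4607   150.86221  151.04591
  151.22585 ]
 [146.67735  146.73569  146.52275  147.77695  146.10887  147.77089
  147.1817  ]
 [143.70198  143.29797  143.7592   143.53554  143.42496  143.62537
  142.52867 ]
 [138.48323  138.83566  139.97922  138.41325  138.49461  138.58641
  139.6739  ]
 [136.3923   134.93202  135.25975  135.61845  136.25462  135.00441
  136.75017 ]
 [132.70636  131.98782  132.11156  132.04578  132.07376  131.98404
  131.91891 ]
 [127.92696  129.20276  128.82076  128.92842  129.47826  128.8636
  128.03818 ]
 [125.67548  124.58083  125.016975 125.776054 125.892    125.36584
  126.43814 ]]
262 274 [10.  -1.9 -7. ]
262 288 [ 9.7  3.8 -6.4]
268 280 [ 10.2   0.5 -12.6]
300 274 [ 10.1  -1.5 -35.6]
264 268 [10.5 -4.3 -9.9]
264 292 [ 10.8   5.3 -10.3]
```

```bash
python3 -m jog '0 0 15 0 0 0 -1; 0 0 35 0 0 0 -1; 0 0 55 0 0 0 -1; 0 0 68 0 0 0 -1; 0 0 72 0 0 0 -1; 0 0 72 0 0 0 -1'
python3 - <<'E'
from h import *
s=ctrl.read_state();print({k:np.round(s[k],2) for k in("clock","eef_pos","tool_rot","force")})
d=ctrl.get_image("wrist");cv2.imwrite("pics/w3.png",d["image"][:,:,::-1])
S=np.array([608.3,-193.5]);p=s["eef_pos"][:2];y0=s["tool_rot"][2]
ex=np.array([np.cos(y0),np.sin(y0)]);ey=np.array([np.sin(y0),-np.cos(y0)])
for th in (152.5,147,141,135,129,123,117,111,105,99,95,91.7,88):
    a=np.radians(th);u=np.array([np.cos(a),np.sin(a)]);n=np.array([np.sin(a),-np.cos(a)])
    q=S+70*u-19*n-p;print(th,np.round([q@ex,q@ey,np.degrees(y0)-(th-90)],1))
E
```

```text
clock: 3.3
eef_pos: [526.1, -191.4, 229.3]
tool_rot: [3.142, 0.0, 1.063]
force: [0.2, -0.6, -0.1]
width: -0.2
{'clock': np.float64(3.3), 'eef_pos': array([ 526.11, -191.43,  229.31]), 'tool_rot': array([3.14, 0.  , 1.06]), 'force': array([ 0.21, -0.61, -0.14])}
152.5 [17.2  3.4 -1.6]
147 [24.   1.7  3.9]
141 [31.5  0.6  9.9]
135 [39.1  0.3 15.9]
129 [46.6  0.8 21.9]
123 [54.1  2.1 27.9]
117 [61.4  4.2 33.9]
111 [68.5  7.  39.9]
105 [75.2 10.5 45.9]
99 [81.5 14.7 51.9]
95 [85.5 17.9 55.9]
91.7 [88.5 20.7 59.2]
88 [91.8 24.1 62.9]
```

View pics/w3.png

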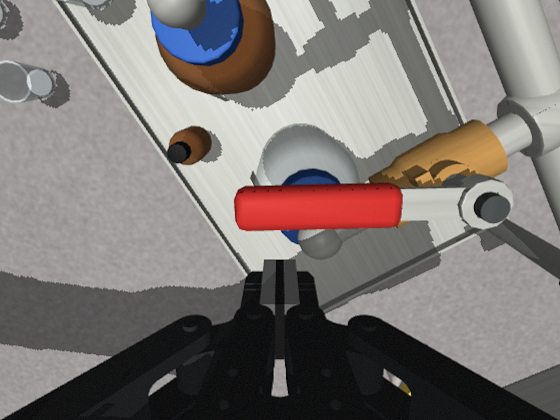

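The shut fingertips at (280,262) stand beside the sleeve, whose near edge is at row 228, with nothing in between. I'll start the push along the arc.

```bash
python3 -m jog '10 3 0 0 0 0 -1; 17 3 0 0 0 0 -1; 24 2 0 0 0 4 -1; 31 1 0 0 0 10 -1; 39 0 0 0 0 16 -1; 46 1 0 0 0 22 -1; 54 2 0 0 0 28 -1; 54 2 0 0 0 28 -1'
python3 - <<'E'
from h import *
s=ctrl.read_state();print({k:np.round(s[k],2) for k in("clock","eef_pos","tool_rot","force")})
d=ctrl.get_image("wrist");cv2.imwrite("pics/w4.png",d["image"][:,:,::-1]);wred(d,s)
S=np.array([608.3,-193.5]);p=s["eef_pos"][:2];y0=s["tool_rot"][2]
ex=np.array([np.cos(y0),np.sin(y0)]);ey=np.array([np.sin(y0),-np.cos(y0)])
for th in (123,117,111,105,99,95,91.7,88,85):
    a=np.radians(th);u=np.array([np.cos(a),np.sin(a)]);n=np.array([np.sin(a),-np.cos(a)])
    q=S+70*u-19*n-p;print(th,np.round([q@ex,q@ey,np.degrees(y0)-(th-90)],1))
E
```

```text
clock: 4.35
eef_pos: [554.5, -144.4, 229.6]
tool_rot: [3.141, -0.0, 0.577]
force: [-0.1, -0.9, -0.4]
width: -0.1
{'clock': np.float64(4.35), 'eef_pos': array([ 554.53, -144.38,  229.56]), 'tool_rot': array([ 3.14, -0.  ,  0.58]), 'force': array([-0.11, -0.93, -0.37])}
[52. 16.] rect [598.6 -31.8] [ 9.2 23.4] ang 118.1
[321. 256.] rect [ 577.3 -142.7] [15.6 58. ] ang 121.1
123 [-0.7  0.5  0.1]
117 [ 6.8 -1.1  6.1]
111 [14.3 -1.9 12.1]
105 [21.9 -1.9 18.1]
99 [29.5 -1.2 24.1]
95 [34.4 -0.2 28.1]
91.7 [38.5  0.9 31.4]
88 [42.9  2.3 35.1]
85 [46.5  3.7 38.1]
```

View pics/w4.png

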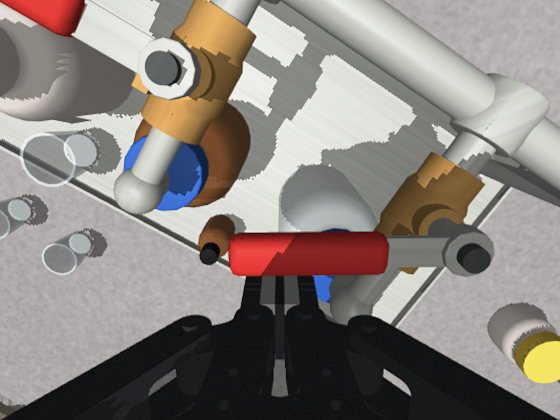

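The lever is following the finger. It is now at about 121° world, from 152°. I'll continue to the stop.

```bash
python3 -m jog '7 -1 0 0 0 6 -1; 14 -2 0 0 0 12 -1; 22 -2 0 0 0 18 -1; 29 -1 0 0 0 24 -1; 34 0 0 0 0 28 -1; 38 1 0 0 0 31 -1; 38 1 0 0 0 31 -1'
python3 - <<'E'
from h import *
s=ctrl.read_state();print({k:np.round(s[k],2) for k in("clock","eef_pos","tool_rot","force")})
d=ctrl.get_image("wrist");cv2.imwrite("pics/w5.png",d["image"][:,:,::-1]);wred(d,s)
E
```

```text
clock: 5.28
eef_pos: [586.0, -123.9, 229.0]
tool_rot: [-3.14, 0.001, 0.037]
force: [-1.7, 0.9, 0.4]
width: -0.1
{'clock': np.float64(5.28), 'eef_pos': array([ 585.96, -123.91,  229.04]), 'tool_rot': array([-3.14,  0.  ,  0.04]), 'force': array([-1.66,  0.91,  0.4 ])}
[ 32. 244.] rect [607.9 -34.1] [20.  11.8] ang 48.8
[308. 257.] rect [ 606.3 -133.5] [15.2 58.2] ang 94.0
```

View pics/w5.png

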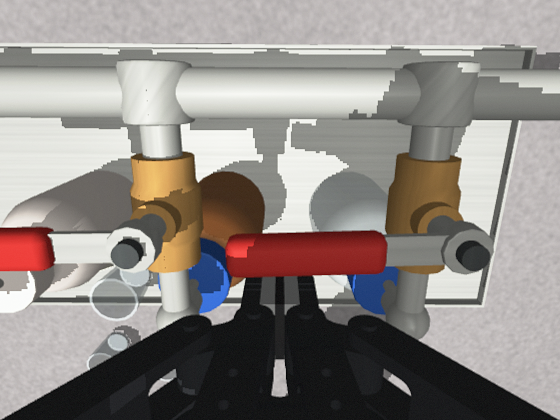

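The lever is nearly crosswise, about 2° short. I'll press on gently until the stop shows in the force reading.

```bash
python3 -m jog '2 0 0 0 0 0 -1; 3 0 0 0 0 0 -1; 4 0 0 0 0 0 -1; 4 0 0 0 0 0 -1'
```

```text
clock: 5.82
eef_pos: [588.6, -124.4, 229.0]
tool_rot: [-3.14, 0.004, 0.035]
force: [-8.0, 3.3, 2.1]
width: -0.4
```

```bash
python3 -m jog '2 0 0 0 0 0 -1; 3 0 0 0 0 0 -1; 3 0 0 0 0 0 -1; 3 0 0 0 0 0 -1'
python3 - <<'E'
from h import *
s=ctrl.read_state();d=ctrl.get_image("wrist");wred(d,s)
d=ctrl.get_image("top");levers(d)
E
```

```text
clock: 6.32
eef_pos: [588.7, -124.4, 229.0]
tool_rot: [-3.139, 0.01, 0.034]
force: [-14.0, 3.5, 8.8]
width: -0.5
[306. 259.] rect [ 609.1 -133.4] [15.3 58. ] ang 92.1
[453.  79.] 57 ctr [ 824.1 -456.4] rect [ 824.1 -456.4] [21.5 23.3] lineang 129.2
[ 19. 123.] 984 ctr [666.2 811.3] rect [670.3 802.9] [140.8  81.5] lineang 71.4
[254. 149.] 26 ctr [601.8 113.4] rect [601.2 117.5] [ 5.9 51.7] lineang 93.2
[297. 150.] 91 ctr [600.6  -8.9] rect [600.8  -7.2] [11.8 54.3] lineang 93.3
[145. 252.] 83 ctr [299.2 407.7] rect [298.  408.5] [32.5 28.5] lineang 34.7
```

The force rises with no further motion and the lever measures 92.1°, so the clear lever is at its stop. Next I'll back off, go up, and cross to behind the amber lever.

```bash
python3 -m jog '-12 0 0 0 0 0 -1; -28 0 0 0 0 0 -1; -30 0 -30 0 0 0 -1; -30 0 -65 0 0 0 -1; -25 -15 -72 0 0 0 -1; 0 -60 -72 0 0 0 -1; 30 -105 -72 0 0 0 -1; 45 -125 -72 0 0 0 -1'
python3 -m jog '0 0 0 0 0 0 -1; 0 0 0 0 0 0 -1'
python3 - <<'E'
from h import *
s=ctrl.read_state();print({k:np.round(s[k],2) for k in("clock","qpos","eef_pos","tool_rot","force")})
d=ctrl.get_image("wrist");cv2.imwrite("pics/w6.png",d["image"][:,:,::-1])
d=ctrl.get_image("top");levers(d);cv2.imwrite("pics/t6.png",cv2.resize(d["image"][90:240,200:420,::-1],None,fx=3.5,fy=3.5,interpolation=2))
d=ctrl.get_image("scene");levers(d);cv2.imwrite("pics/s6.png",cv2.resize(d["image"][60:330,100:360,::-1],None,fx=2.2,fy=2.2,interpolation=2))
E
```

```text
clock: 7.42
eef_pos: [635.8, 6.6, 300.4]
tool_rot: [-3.139, -0.001, 0.039]
force: [0.2, -0.8, 0.1]
width: -0.1
clock: 7.68
eef_pos: [633.8, 0.2, 300.7]
tool_rot: [3.14, 0.001, 0.033]
force: [-0.5, 1.0, -0.2]
width: -0.1
{'clock': np.float64(7.68), 'qpos': array([-0.07,  0.54,  0.04,  1.47, -0.02,  1.13, -1.56]), 'eef_pos': array([6.3377e+02, 2.1000e-01, 3.0072e+02]), 'tool_rot': array([3.14, 0.  , 0.03]), 'force': array([-0.48,  1.  , -0.2 ])}
[453.  79.] 57 ctr [ 824.1 -456.4] rect [ 824.1 -456.4] [21.5 23.3] lineang 129.2
[ 19. 123.] 985 ctr [666.2 811.2] rect [670.3 802.9] [140.8  81.5] lineang 71.4
[347. 149.] 33 ctr [ 606.7 -150.6] rect [ 606.7 -151.1] [11.8 17.2] lineang 92.1
[255. 150.] 48 ctr [598.9 110.3] rect [598.2 117.4] [11.8 51.9] lineang 89.4
[145. 252.] 84 ctr [299.  407.6] rect [297.7 408.8] [32.3 28.8] lineang 34.0
[126. 139.] 22 ctr [ 839.1 -324.5] rect [ 838.6 -324.5] [14.4 17.5] lineang 110.3
[212. 164.] 15 ctr [ 607.3 -148.5] rect [ 606.8 -147.7] [13.1 10.9] lineang 115.7
[221. 201.] 89 ctr [601.3  -3.1] rect [601.1  -2.7] [15.  54.1] lineang 95.0
[230. 238.] 113 ctr [598.  120.7] rect [598.  121.7] [15.  57.1] lineang 91.8
[405. 361.] 205 ctr [340.  475.2] rect [339.  474.6] [28.1 31.6] lineang 115.1
```

View pics/t6.png

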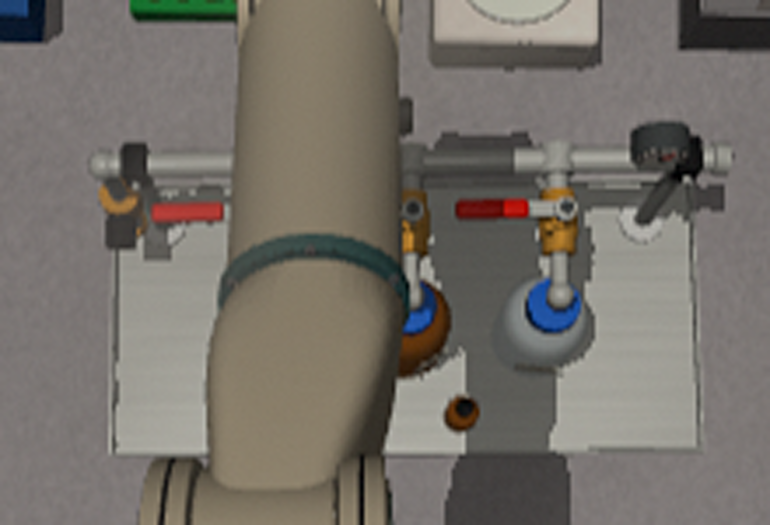

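View pics/s6.png

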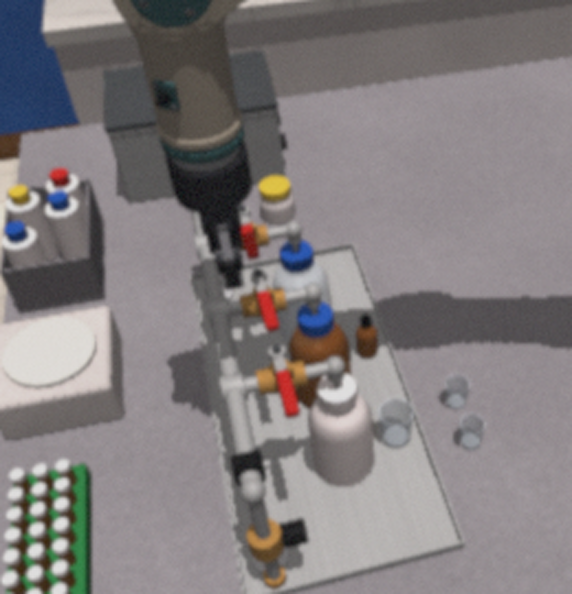

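View pics/w6.png

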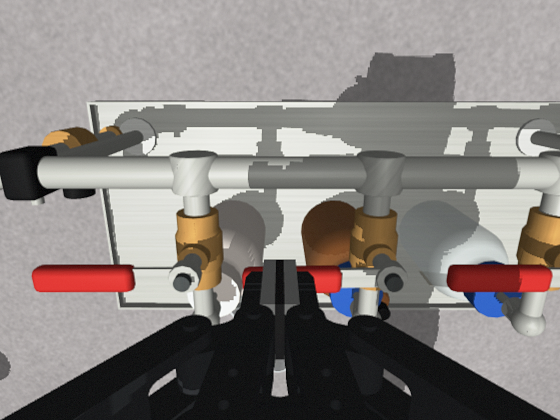

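The top view shows the clear lever crosswise at (347,149), matching the other two. In the wrist view the fingers at (280,262) are beyond the amber sleeve, seen at (243–342,278), and the amber stem is at (393,283). White's lever at left (83,278) is unchanged.

Run:
```python
from h import *
s=ctrl.read_state();d=ctrl.get_image("wrist")
for n,u in(("amber",(393,283)),("white",(182,283))): print(n,wr(d,s,*u,253))
wred(d,s)
print(s["eef_pos"],s["tool_rot"])
```

```text
amber [605.3567281  -68.86905895 253.        ]
white [601.58903329  55.34298818 253.        ]
[ 86. 274.] rect [600.9 114.9] [15.3 58.8] ang 89.4
[492. 279.] rect [ 608.8 -132.9] [14.6 57.2] ang 94.9
[ 6.33822363e+02 -1.97756338e-01  3.01421634e+02] [ 3.14078563e+00 -6.63992369e-05  3.16523502e-02]
```

```bash
python3 -m jog '4 0 15 0 0 0 -1; 4 0 35 0 0 0 -1; 4 0 55 0 0 0 -1; 4 0 68 0 0 0 -1; 4 0 72 0 0 0 -1; 4 0 72 0 0 0 -1'
python3 - <<'E'
from h import *
s=ctrl.read_state();print({k:np.round(s[k],2) for k in("clock","eef_pos","tool_rot","force")})
d=ctrl.get_image("wrist");cv2.imwrite("pics/w7.png",d["image"][:,:,::-1])
S=np.array([605.2,-68.7]);p=s["eef_pos"][:2];y0=s["tool_rot"][2]
ex=np.array([np.cos(y0),np.sin(y0)]);ey=np.array([np.sin(y0),-np.cos(y0)])
for th in (91.7,97,103,109,115,121,127,133,139,145,151,157,163,169,175,181.7,185):
    a=np.radians(th);u=np.array([np.cos(a),np.sin(a)]);n=-np.array([np.sin(a),-np.cos(a)])
    q=S+70*u-19*n-p;print(th,np.round([q@ex,q@ey,np.degrees(y0)-(th-90)],1))
E
```

```text
clock: 8.62
eef_pos: [638.4, 1.6, 229.4]
tool_rot: [3.142, -0.0, 0.034]
force: [-0.2, 0.4, 0.4]
width: 0.1
{'clock': np.float64(8.62), 'eef_pos': array([638.4 ,   1.61, 229.36]), 'tool_rot': array([ 3.14, -0.  ,  0.03]), 'force': array([-0.24,  0.44,  0.38])}
91.7 [-16.3  -0.8   0.2]
97 [-22.8  -2.3  -5.1]
103 [-30.3  -3.2 -11.1]
109 [-37.9  -3.3 -17.1]
115 [-45.5  -2.7 -23.1]
121 [-53.   -1.3 -29.1]
127 [-60.2   0.9 -35.1]
133 [-67.2   3.9 -41.1]
139 [-73.9   7.5 -47.1]
145 [-80.1  11.9 -53.1]
151 [-85.8  16.9 -59.1]
157 [-91.   22.4 -65.1]
163 [-95.6  28.5 -71.1]
169 [-99.5  35.  -77.1]
175 [-102.8   41.8  -83.1]
181.7 [-105.5   49.8  -89.8]
185 [-106.5   53.9  -93.1]
```

View pics/w7.png

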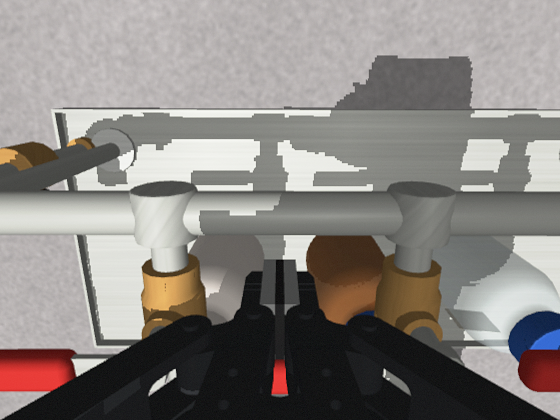

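The fingers sit just behind the amber sleeve, whose red shows below them at (280,375). They are clear of both necks, and the force is about zero. I'll push the lever open.

```bash
python3 -m jog '-10 -1 0 0 0 0 -1; -16 -1 0 0 0 0 -1; -23 -2 0 0 0 -5 -1; -30 -3 0 0 0 -11 -1; -38 -3 0 0 0 -17 -1; -45 -3 0 0 0 -23 -1; -53 -1 0 0 0 -29 -1; -60 1 0 0 0 -35 -1'
python3 - <<'E'
from h import *
s=ctrl.read_state();print({k:np.round(s[k],2) for k in("clock","eef_pos","tool_rot","force")})
d=ctrl.get_image("wrist");cv2.imwrite("pics/w8.png",d["image"][:,:,::-1])
S=np.array([605.2,-68.7]);p=s["eef_pos"][:2];y0=s["tool_rot"][2]
ex=np.array([np.cos(y0),np.sin(y0)]);ey=np.array([np.sin(y0),-np.cos(y0)])
for th in (127,133,139,145,151,157,163,169,175,181.7,185):
    a=np.radians(th);u=np.array([np.cos(a),np.sin(a)]);n=-np.array([np.sin(a),-np.cos(a)])
    q=S+70*u-19*n-p;print(th,np.round([q@ex,q@ey,np.degrees(y0)-(th-90)],1))
d=ctrl.get_image("scene");levers(d);cv2.imwrite("pics/s8.png",cv2.resize(d["image"][60:330,100:360,::-1],None,fx=2.2,fy=2.2,interpolation=2))
E
```

```text
clock: 9.68
eef_pos: [579.5, -0.7, 230.0]
tool_rot: [3.14, -0.004, 0.649]
force: [3.6, 0.4, -2.6]
width: 0.2
{'clock': np.float64(9.68), 'eef_pos': array([579.48,  -0.67, 230.04]), 'tool_rot': array([ 3.14, -0.  ,  0.65]), 'force': array([ 3.64,  0.35, -2.59])}
127 [-1.4 -0.2  0.2]
133 [-8.8 -1.8 -5.8]
139 [-16.4  -2.7 -11.8]
145 [-23.9  -2.7 -17.8]
151 [-31.5  -2.  -23.8]
157 [-38.9  -0.4 -29.8]
163 [-46.2   1.9 -35.8]
169 [-53.1   4.9 -41.8]
175 [-59.7   8.7 -47.8]
181.7 [-66.6  13.6 -54.5]
185 [-69.7  16.4 -57.8]
[126. 139.] 22 ctr [ 839.2 -324.1] rect [ 839.3 -323.9] [14.5 17.8] lineang 44.8
[230. 239.] 119 ctr [598.3 121.8] rect [597.9 121.4] [15.  55.1] lineang 92.2
[405. 361.] 205 ctr [340.  475.2] rect [339.  474.6] [28.1 31.5] lineang 114.3
```

View pics/s8.png

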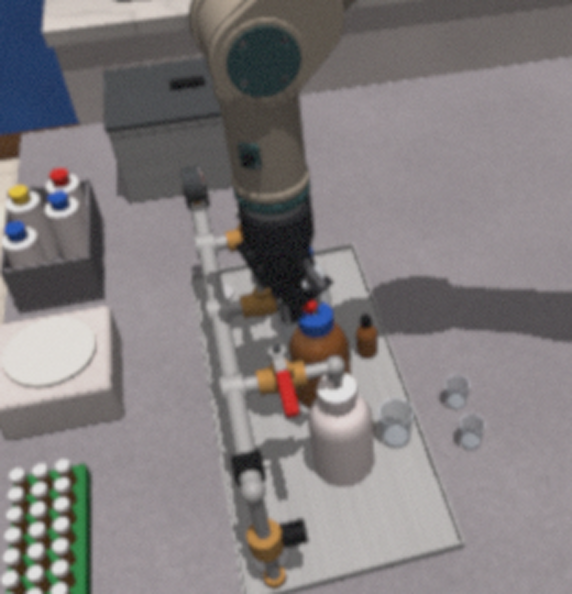

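The amber lever's red tip shows at (311,306), following the finger. White's lever is unchanged.

```bash
python3 -m jog '-9 -2 0 0 0 -6 -1; -16 -3 0 0 0 -12 -1; -24 -3 0 0 0 -18 -1; -31 -2 0 0 0 -24 -1; -39 0 0 0 0 -30 -1; -46 2 0 0 0 -36 -1; -53 5 0 0 0 -42 -1; -53 5 0 0 0 -42 -1'
python3 - <<'E'
from h import *
s=ctrl.read_state();print({k:np.round(s[k],2) for k in("clock","eef_pos","tool_rot","force")})
S=np.array([605.2,-68.7]);p=s["eef_pos"][:2];y0=s["tool_rot"][2]
ex=np.array([np.cos(y0),np.sin(y0)]);ey=np.array([np.sin(y0),-np.cos(y0)])
for th in (169,175,181.7,185):
    a=np.radians(th);u=np.array([np.cos(a),np.sin(a)]);n=-np.array([np.sin(a),-np.cos(a)])
    q=S+70*u-19*n-p;print(th,np.round([q@ex,q@ey,np.degrees(y0)-(th-90)],1))
E
```

```text
clock: 10.78
eef_pos: [539.4, -37.1, 229.9]
tool_rot: [3.14, -0.001, 1.375]
force: [0.6, 1.8, 0.9]
width: -0.3
{'clock': np.float64(10.78), 'eef_pos': array([539.38, -37.06, 229.88]), 'tool_rot': array([ 3.14, -0.  ,  1.37]), 'force': array([0.58, 1.8 , 0.94])}
169 [ 0.5  0.6 -0.2]
175 [-6.9 -0.9 -6.2]
181.7 [-15.4  -1.8 -12.9]
185 [-19.5  -1.8 -16.2]
```

```bash
python3 -m jog '-7 -1 0 0 0 -6 -1; -12 -1 0 0 0 -10 -1; -16 -2 0 0 0 -13 -1; -17 -2 0 0 0 -13 -1; -18 -2 0 0 0 -13 -1; -18 -2 0 0 0 -13 -1'
```

```text
clock: 11.52
eef_pos: [534.1, -51.4, 229.7]
tool_rot: [3.14, -0.003, 1.603]
force: [1.9, 6.6, 1.2]
width: -0.0
```

```bash
python3 -m jog '-2 0 0 0 0 0 -1; -4 0 0 0 0 0 -1; -4 0 0 0 0 0 -1; -4 0 0 0 0 0 -1'
```

```text
clock: 12.02
eef_pos: [534.1, -51.5, 229.7]
tool_rot: [3.14, -0.008, 1.606]
force: [0.9, 13.3, 1.8]
width: 0.3
```

The finger stopped moving while the force rose from 6.6 to 13.3 N, so the amber lever is at its stop. I'll back off sideways to +y, lift, then check.

```bash
python3 -m jog '10 0 0 0 0 0 -1; 25 0 0 0 0 0 -1; 28 0 -25 0 0 0 -1; 28 0 -60 0 0 0 -1; 28 0 -85 0 0 0 -1; 28 40 -90 0 0 0 -1; 28 95 -90 0 0 0 -1; 28 140 -90 0 0 0 -1'
python3 -m jog '0 30 0 0 0 0 -1; 0 30 0 0 0 0 -1; 0 30 0 0 0 0 -1'
python3 - <<'E'
from h import *
s=ctrl.read_state();print({k:np.round(s[k],2) for k in("clock","eef_pos","tool_rot","force")})
d=ctrl.get_image("top");levers(d);cv2.imwrite("pics/t9.png",cv2.resize(d["image"][90:240,200:420,::-1],None,fx=3.5,fy=3.5,interpolation=2))
d=ctrl.get_image("scene");levers(d);cv2.imwrite("pics/s9.png",cv2.resize(d["image"][60:330,100:360,::-1],None,fx=2.2,fy=2.2,interpolation=2))
d=ctrl.get_image("wrist");wred(d,s);cv2.imwrite("pics/w9.png",d["image"][:,:,::-1])
E
```

```text
clock: 13.02
eef_pos: [673.9, -25.9, 319.3]
tool_rot: [-3.141, 0.001, 1.603]
force: [0.7, 0.5, 0.2]
width: 0.1
clock: 13.4
eef_pos: [701.7, -24.5, 318.9]
tool_rot: [-3.14, 0.001, 1.604]
force: [0.1, -0.2, -0.1]
width: -0.3
{'clock': np.float64(13.4), 'eef_pos': array([701.69, -24.53, 318.89]), 'tool_rot': array([-3.14,  0.  ,  1.6 ]), 'force': array([ 0.11, -0.21, -0.14])}
[453.  79.] 57 ctr [ 824.1 -456.4] rect [ 824.1 -456.4] [21.5 23.3] lineang 129.2
[ 19. 123.] 984 ctr [666.2 811.3] rect [670.3 802.9] [140.8  81.5] lineang 71.4
[145. 252.] 83 ctr [299.2 407.7] rect [298.  408.5] [32.5 28.5] lineang 34.7
[126. 139.] 21 ctr [ 838.8 -324.1] rect [ 838.6 -323.7] [14.5 16.3] lineang 83.4
[214. 174.] 20 ctr [ 605.7 -107.3] rect [ 606.5 -106.9] [16.7 10.7] lineang 84.7
[239. 180.] 82 ctr [546.4 -65.3] rect [545.5 -65.6] [16.5 52.5] lineang 176.9
[230. 238.] 110 ctr [598.  120.4] rect [597.2 121.3] [14.5 56.1] lineang 92.8
[405. 361.] 206 ctr [340.1 475.3] rect [339.5 474.5] [27.6 30.7] lineang 118.5
[ 44. 275.] rect [548.4 -68. ] [56.2 15.2] ang 0.9
```

View pics/t9.png

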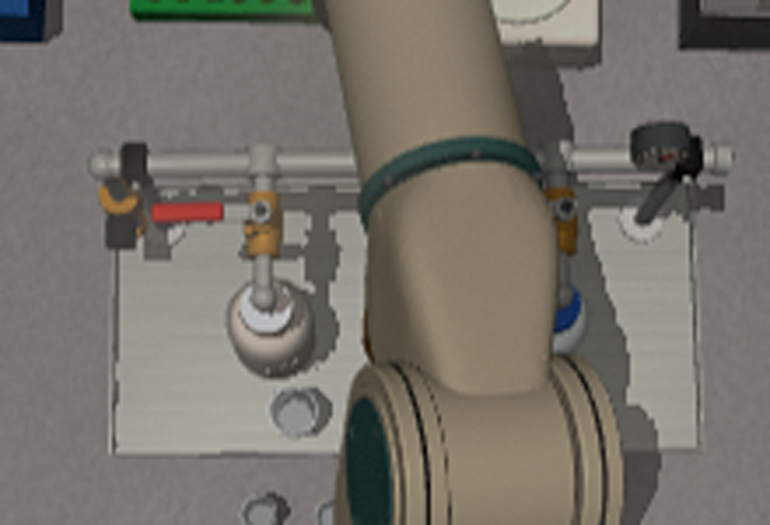

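View pics/s9.png

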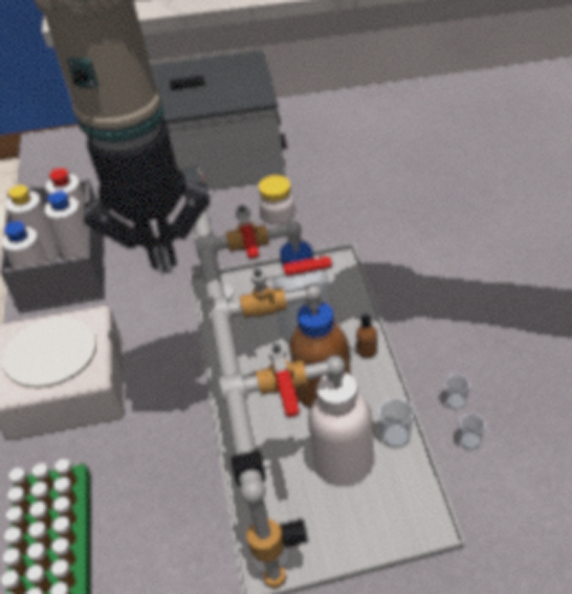

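View pics/w9.png

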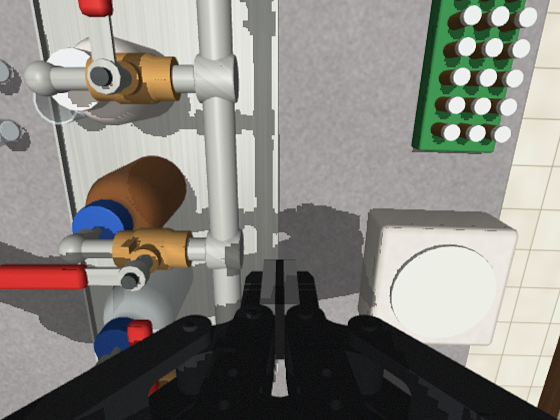

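The scene view shows the amber lever in line with its outlet (307,266), and the wrist fit gives 0.9° (180.9°). The arm still hides part of the top view, so I'll swing it left for one clear final check.

```bash
python3 -m jog '30 0 -10 0 0 0 -1; 75 0 -20 0 0 0 -1; 120 0 -20 0 0 0 -1; 165 0 -20 0 0 0 -1; 205 0 -20 0 0 0 -1; 235 0 -20 0 0 0 -1; 250 0 -20 0 0 0 -1; 250 0 -20 0 0 0 -1'
python3 - <<'E'
from h import *
s=ctrl.read_state();print({k:np.round(s[k],2) for k in("clock","eef_pos","tool_rot","force")})
d=ctrl.get_image("top");levers(d);cv2.imwrite("pics/t10.png",cv2.resize(d["image"][90:240,200:420,::-1],None,fx=3.5,fy=3.5,interpolation=2))
d=ctrl.get_image("scene");levers(d);cv2.imwrite("pics/s10.png",d["image"][...,::-1])
E
```

```text
clock: 14.55
eef_pos: [693.7, 225.6, 339.5]
tool_rot: [3.142, 0.0, 1.606]
force: [-0.2, -0.6, 0.3]
width: 0.2
{'clock': np.float64(14.55), 'eef_pos': array([693.7 , 225.64, 339.53]), 'tool_rot': array([3.14, 0.  , 1.61]), 'force': array([-0.22, -0.6 ,  0.29])}
[453.  79.] 57 ctr [ 824.1 -456.4] rect [ 824.1 -456.4] [21.5 23.3] lineang 129.2
[ 19. 123.] 985 ctr [666.2 811.2] rect [670.3 802.9] [140.8  81.5] lineang 71.4
[340. 149.] 99 ctr [ 606.3 -132.3] rect [ 606.3 -132.6] [11.8 54.1] lineang 90.8
[261. 150.] 20 ctr [599.1  95.3] rect [598.7  94.5] [11.8 11.5] lineang 10.7
[318. 169.] 87 ctr [546.3 -69.8] rect [542.3 -68.3] [55.1 14.2] lineang 5.8
[145. 252.] 84 ctr [299.  407.6] rect [297.7 408.8] [32.3 28.8] lineang 34.0
[213. 169.] 67 ctr [ 606.4 -126.5] rect [ 606.5 -126.2] [55.7 13.8] lineang 90.9
[237. 181.] 58 ctr [550.2 -64.2] rect [546.  -63.3] [16.3 49.2] lineang 6.9
[230. 238.] 124 ctr [598.5 121.5] rect [598.1 121.9] [15.5 56.7] lineang 92.9
[405. 362.] 201 ctr [340.2 475.5] rect [339.1 474.7] [27.8 29.4] lineang 118.9
```

View pics/t10.png

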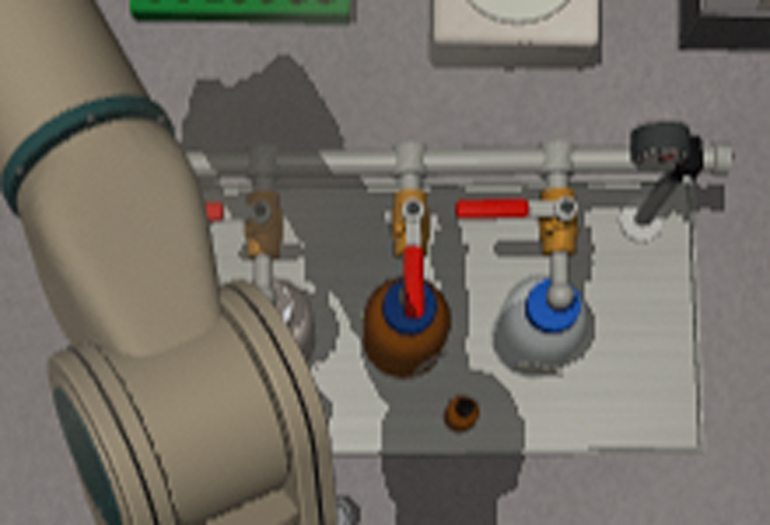

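View pics/s10.png

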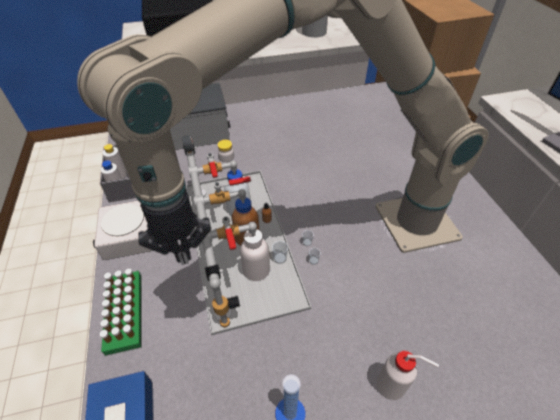

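The clear lever is crosswise at 90.8°. The amber lever lies over its outlet: the line from stem to sleeve runs at about 182°, against an expected 181.7°. White is shut and all the glassware stands where it was.

```bash
python3 -c "
from cell import ctrl
print(ctrl.finish_job())"
```

```text
the job is handed in; nothing more can be done
None
```

The gas is switched over: I pushed the clear bottle's lever to its shut stop first, then the amber bottle's lever to its open stop. Both pushes were made with the closed fingertips against the lever's side, and I handed the job in at about 14.6 s. No verdict was reported.

**Stops:** At each stop the force rose with no further motion of the finger, to about 14 N (x component) on clear and 13 N (y component) on amber.

**Last checks:**
- **Clear lever:** it measured 91–92°, against about 91.7° for fully shut.
- **Amber lever:** the wrist fit gave 180.9° and the stem-to-sleeve line about 182°, against 181.7° for fully open.
- **White lever:** it measured about 92–93° in the scene view, so it is unchanged.
- **Glassware:** every piece looked upright and in place. I judged this by eye and did not measure the shifts.
- **Arm:** it was clear of everything, with the force reading about zero.

**Disagreements:** The colour-mask line fits of the amber lever were off by 4–5° (176.9° in one view, 5.8° and 6.9° past 180° in two others). The mask is small and partly in shadow, so I relied on the wrist fit, the stem-to-sleeve line and the contact position instead. The top and scene cameras also differed by about 5–7 mm in the valves' y position, which I resolved with the wrist camera.

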